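Load the curing cabinet with a mended bud vase

ROBOT

A 6-joint arm with a two-finger parallel gripper is mounted at the origin on the work surface. World frame = base frame: x ahead of the robot, y to its left, z up, the work surface at z = 0. Lengths are in m, angles in rad, forces in N, time in s.
With the tool pointing down it reaches from about 0.35 to 0.775 m from the base axis. Payload 7.3 kg.
Tool frame: the origin (TCP) lies between the finger pads; the fingertips stand 11 mm ahead of it and the grasp point (between the pads) lies 8 mm behind it; z points along the fingers, y is the line along which they close (so a half turn about z gives the same grasp; the last joint's range is limited). The gripper opens to 92 mm and grips with 3 to 60 N. Pads are 19 mm wide; open, the fingers measure 130 mm over their backs; the gripper's body (75 mm by 190 mm) begins 47 mm behind the grasp point.
Start: joints at [1.125, 0.342, 1.524, -0, 1.275, -0.146], TCP at [0.155, 0.502, 0.238] pointing down, gripper open.
Joint ranges: [-2.53, 2.53], [-0.77, 2.02], [0.04, 2.7], [-1, 4.14], [0.28, 2.66], [-3.11, 3.11]. Speed limits (rad/s): [2.57, 2.57, 3.14, 3.14, 3.14, 3.14].

INTERFACE

Orientations are given as a unit quaternion [w, x, y, z].
In Python, from rig import get_obs, optics, env gives the robot as it stands.
- The arm moves only by the shell command python3 -m jog 'ROWS' [FORCE]. ROWS is a JSON object of lists of equal length, an entry for each row: "offset": the shift along the tool's x, y, z in mm, a list of three; "twist": the turn about the tool's z in rad; "gripper": the closure, from 0 (fully open) to 1 (shut). In form: {"offset": [[dx, dy, dz], ...], "twist": [twist, ...], "gripper": [gripper, ...]}. A call has 1 to 5 rows; each row shifts and turns the commanded pose from where the row before left it, along the tool's axes as they then stand; what a row does not reach is not made up. A row lasts 1/12 s, in which the tool goes at most 41.7 mm and 7.16 degrees, less where a joint would pass 70% of its speed; a pose out of reach is approached as far as the arm can. A call with a gripper value outside its range is refused whole. The fingers move at their own pace and stop on an object; FORCE is the grip in N (left out, the last holds). Time passes only in rows, so rows that do not move let the fingers close. It gives the time, the measured TCP pose, the force, the opening and the grip force at its end, in the units of the state.
- get_obs(): the state, without advancing time (a new reading comes with each control period).
- optics.read_camera(name): name is "scene" or "top" or "wrist"; returns the picture (480x640x3 uint8, red, green, blue); there is no depth.
- optics.camera_info(name): a dict with "fx", "fy", "cx", "cy" (pixels), "rvec" (rotation vector, rad) and "tvec" (3), from world to camera coordinates, as OpenCV has them; the wrist camera has in their place "hand_eye" (4x4, takes a point from camera to tool coordinates, whose origin is the TCP and whose axes are the flange's). Camera axes: x right, y down, z forward; pixel columns grow to the right and rows downward; lengths in m; the calibration is good to about 2 mm. A picture is of the moment at which its call begins: read the wrist's pose just before it. camera_info takes no time and is no camera call.
- env.hand_in(): hands the job in; it is judged then, once.
The state is a dict: "time_s": time; "joint_pos": joint angles; "joint_velocities": joint speeds; "joint_torque": joint torques, N m; "position": TCP position; "tool_rot": TCP orientation; "force": force on the tool from outside, world axes, zero at the start; "torque": the same for the moment, N m; "gripper_width": finger opening in m; "finger_force": force on a finger pad.
Only numpy, scipy, OpenCV 4.12 (cv2) and the standard library are available. Lean on these libraries where they do the work, as an engineer would, in place of code of your own. Each camera call takes 0.05 s, during which the arm holds its last target. There are 200 camera calls.

TASK

Load the curing cabinet: pull its tray all the way out until the slides lock, and lay the loose white bud vase gently on its side in the pair of V-rests on the tray, centred so that both rests carry it. Then press the slide release down, push the tray back and slide it fully home, smoothly so that the vase stays in its rests; leave the sherds and the other things where they are.

Things in the scene. Friction and masses are not known exactly. Their poses are not given: they have to be found in the camera images.
- handle (a point): Middle of the upright bar of the tray's steel D-handle: bar 12 mm thick, 54 mm tall, 73 mm above the table, 40 mm out from the grey front panel (296 mm wide, 24 to 105 mm above the table). x points into the cabinet (the tray comes out along -x), y to the left seen from the front, z up. Under the overhanging control nose it must be taken with the gripper leaning back, fingers pointing down and in.
- tray (a joint): How far the tray is out, m: 0 fully home, 0.190 hard stop. May start a little ajar. About 2 N of friction (plus about 5 N per m/s); it stays where it is left. Drawn out, the sprung catch clicks in by itself at 0.187 (about 2 N more just before), and from then on the tray cannot be pushed in until the release is pressed.
- release_pad (a point): Centre of the top of the slide release: black thumb pad 30 mm (x) by 26 mm (y) on the tray's left-hand slide, 84 mm above the table, 119 mm behind the handle bar and 125 mm to its left. Moves with the tray; inside the cabinet while home. A stop 10 mm high to push against stands on its cabinet-side edge, 15 to 19 mm from this point. The tray wall beside it is 72 mm high. Axes as the handle.
- release (a joint): How far the release is pressed down, m: 0 up, 0.007 fully down; it springs up again. About 2.3 N to start, 5.4 N fully down. Pressed more than 0.0045 it frees the tray; once the tray has gone in 5 mm the release may be let go and the tray runs freely.
- vase_center (a point): Centre of the white porcelain bud vase, a plain cylinder 38 mm in diameter and 100 mm long, about 0.1 kg, lying on its side on the table (centre 19 mm up) beside two sherds. x runs along its axis. It rolls at a touch. Either end may point either way.
- rest_mid (a point): Where the vase's centre belongs: midway between the tray's two cork V-rests, 83 mm above the table, vase axis along this x (the tray's travel). Rests: 90-degree Vs 10 mm thick, 30 mm either side in x, 44 mm wide, tops 74 mm above the table; the 50 mm gap between them takes the fingers. Tray floor 50 mm above the table. Moves with the tray, 127 mm behind the handle bar, 35 mm to its right.
- cabinet: The grey curing cabinet, fixed, 300 mm wide, 320 mm deep, 165 mm high. Origin: foot of its front face, in the middle; x points into it, y to the left seen from the front. Its control nose overhangs 35 mm in front of this face, full width, 115 to 165 mm above the table: 17 mm behind the handle bar's centre when the tray is home.
- vase: The bud vase itself, origin at its centre, x along its axis.
- tray_sherd: A curved white porcelain sherd, 67 x 46 mm, about 9 mm high, lying on the tray floor in its left half, already curing; to stay there. Origin under its middle.
- sherd_small: Bystander: curved sherd about 53 x 53 mm, up to 13 mm high, on the table beyond the +x end of the vase, its middle 92 to 100 mm from the vase's centre. Origin under its middle.
- sherd_large: Bystander: curved sherd about 80 x 75 mm, up to 17 mm high, on the table to the -y side of the vase, its middle 110 to 135 mm off. Origin under its middle.
- dish: Bystander: small white pigment dish, 72 mm across, 16 mm high.
- brush_pot: Bystander: terracotta pot, 72 mm across and 75 mm high, with brushes standing to about 205 mm.
- wood_block: Bystander: wooden block 100 x 75 x 35 mm with a slip of paper on it.
- filler_tube: Bystander: small white tube of filler lying flat, 90 mm long.
- brush: Bystander: brush 190 mm long lying on the dark mat.
Not all that is in view belongs to the job. What is shaped like the vase but green or turquoise is not meant.

How it is judged:
By the outcome, as a careful person would: the job done as asked, in the order asked, and still so for the second after the job is handed in, with the robot touching nothing.
It also fails if it takes over 69 s, if anything falls off the work surface, if the arm or the gripper's body presses on something with over 40 N, if the wrist force passes 120 N, or if a joint passes its speed limit or range.

## Working session

There is one attempt and no reset: what is moved stays moved. The work goes in short steps, Python scripts to look and compute and a shell command to move; the robot and the scene stay as the last step left them, time stands still between calls to the robot, and variables do not carry over. Pictures are saved under pics/ and viewed, at most 13 in all, crops included, and the job is handed in when it is done.

```bash
ls; mkdir -p pics; python3 - <<'E'
from rig import get_obs, optics, env
import cv2,numpy as np
o=get_obs();print({k:np.round(v,3).tolist() for k,v in o.items()})
a=[]
for n in("scene","top"):
    im=optics.read_camera(n);cv2.imwrite(f"pics/{n}0.png",im[:,:,::-1]);i=optics.camera_info(n);print(n,i)
print(optics.camera_info("wrist"))
E
```

```text
pics
{'time_s': 0.0, 'joint_pos': [1.125, 0.343, 1.525, -0.0, 1.275, -0.146], 'joint_velocities': [-0.0, -0.0, -0.001, 0.0, 0.001, -0.001], 'joint_torque': [-0.0, -43.124, -24.422, 0.072, 0.056, -0.0], 'position': [0.155, 0.501, 0.237], 'tool_rot': [-0.0, 0.149, 0.989, -0.001], 'force': [0.811, -0.501, -1.612], 'torque': [0.026, -0.015, -0.001], 'finger_force': 0.0, 'gripper_width': 0.092}
scene {'fx': 555.2777522026, 'fy': 555.2777522026, 'cx': 319.59732342308564, 'cy': 234.99996294646303, 'rvec': array([ 2.08550324,  0.95371023, -0.42933358]), 'tvec': array([-0.29294773, -0.20151303,  1.65889299])}
top {'fx': 614.3492415951068, 'fy': 614.3492415951068, 'cx': 314.90770553789565, 'cy': 243.41824892386475, 'rvec': array([ 2.18507556, -2.1300958 ,  0.16028905]), 'tvec': array([-0.06573064,  0.4844038 ,  1.44032466])}
{'fx': 340.50722339150246, 'fy': 340.50722339150246, 'cx': 320.6399731867653, 'cy': 235.1873968397613, 'hand_eye': array([[-3.77201172e-04, -9.54842001e-01, -2.97113801e-01,
         8.15887335e-02],
       [ 9.99999921e-01, -3.98215267e-04,  1.02032269e-05,
         1.67977626e-03],
       [-1.28057721e-04, -2.97113774e-01,  9.54842075e-01,
        -1.46933250e-01],
       [ 0.00000000e+00,  0.00000000e+00,  0.00000000e+00,
         1.00000000e+00]])}
```

View pics/scene0.png

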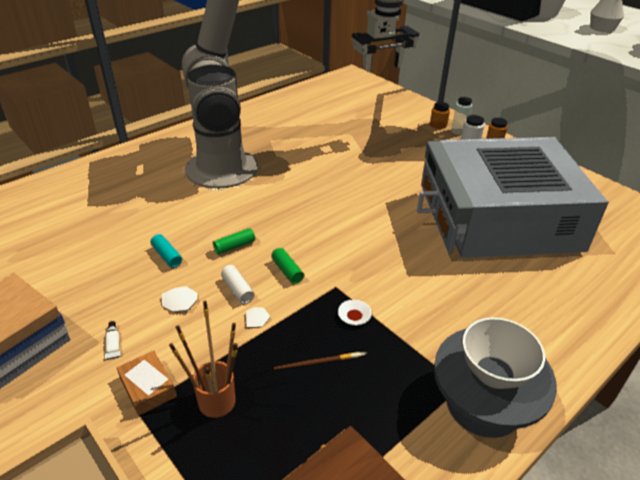

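View pics/top0.png

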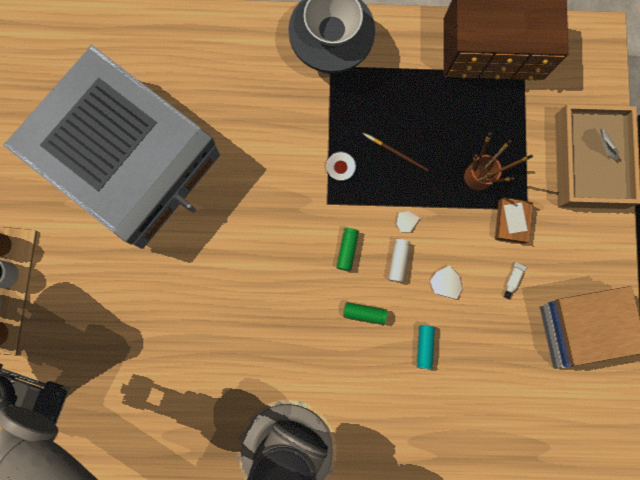

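The scene view shows the white vase at about (237,284) between green and turquoise decoys. The cabinet is at (515,195), with the handle at (428,203). In the top view the vase is at (400,260), the small sherd at (407,221), the large sherd at (446,282) and the handle at (185,203).

```bash
cat > h.py <<'E'
from rig import get_obs, optics, env
import cv2,numpy as np
from scipy.spatial.transform import Rotation as R
def pose(o=None):
    o=o or get_obs();return np.array(o["position"]),R.from_quat(np.roll(o["tool_rot"],-1)).as_matrix()
def cam(n,o=None):
    i=optics.camera_info(n);K=np.array([[i["fx"],0,i["cx"]],[0,i["fy"],i["cy"]],[0,0,1]])
    if n=="wrist":
        p,r=pose(o);H=i["hand_eye"];return K,r@H[:3,:3],p+r@H[:3,3]
    r=cv2.Rodrigues(i["rvec"])[0];return K,r.T,-r.T@i["tvec"]
def ray(n,uv,o=None):
    K,r,c=cam(n,o);return c,r@np.linalg.solve(K,[uv[0],uv[1],1.])
def cast(n,uv,z,o=None):
    c,d=ray(n,uv,o);return c+d*(z-c[2])/d[2]
def proj(n,P,o=None):
    K,r,c=cam(n,o);q=K@(r.T@(np.array(P)-c));return q[:2]/q[2]
def tri(n1,u1,n2,u2):
    c,d=ray(n1,u1);e,f=ray(n2,u2);s=np.linalg.lstsq(np.c_[d,-f],e-c,rcond=None)[0]
    a,b=c+d*s[0],e+f*s[1];return (a+b)/2,np.linalg.norm(a-b)
E
python3 - <<'E'
from h import *
for n in("scene","top"):
    im=cv2.imread(f"pics/{n}0.png");m=((im.min(2)>140)&(im.max(2).astype(int)-im.min(2)<60)).astype(np.uint8)
    k,l,s,c=cv2.connectedComponentsWithStats(m)
    for j in range(1,k):
        if 60<s[j,4]<3000:
            u=np.argwhere(l==j)[:,::-1].astype(np.float32);print(n,s[j].tolist(),c[j].round(1),[np.round(x,1) for x in cv2.minAreaRect(u)],cast(n,c[j],.019).round(3))
C=[cast("top",u,.165)for u in[(93,46),(6,146),(131,243),(217,145)]]
print(np.round(C,3));print([np.linalg.norm(C[i]-C[i-1]).round(3) for i in range(4)])
v=cv2.resize(cv2.imread("pics/scene0.png")[130:260,400:520],None,fx=4,fy=4,interpolation=2)
t=cv2.resize(cv2.imread("pics/top0.png")[120:250,120:220],None,fx=3,fy=4,interpolation=2)
cv2.imwrite("pics/c1.png",np.hstack([v[:520],t[:520]]))
E
```

```text
scene [223, 265, 29, 30, 399] [236.5 279.4] [array([236.3, 279.5]), array([34.8, 12.6]), np.float64(53.1)] [ 0.443 -0.251  0.019]
scene [162, 287, 35, 24, 662] [178.6 298.6] [array([179. , 298.5]), array([23., 34.]), np.float64(90.0)] [ 0.411 -0.382  0.019]
scene [338, 300, 34, 25, 512] [354.2 310.9] [array([354.5, 312. ]), array([33., 24.]), np.float64(0.0)] [ 0.686 -0.115  0.019]
scene [246, 307, 24, 20, 376] [256.3 317. ] [array([257.5, 316.5]), array([19., 23.]), np.float64(90.0)] [ 0.564 -0.285  0.019]
scene [463, 317, 83, 64, 1118] [489.9 347.9] [array([503.6, 349. ]), array([85.9, 58.6]), np.float64(23.2)] [0.937 0.024 0.019]
scene [105, 330, 16, 29, 347] [112.1 344.1] [array([111.4, 343.9]), array([26.9, 15.5]), np.float64(84.3)] [ 0.436 -0.547  0.019]
scene [125, 360, 43, 35, 758] [145.7 376.7] [array([145.8, 376.7]), array([35.3, 24.8]), np.float64(40.1)] [ 0.551 -0.534  0.019]
top [304, 0, 58, 43, 534] [344.3  23.1] [array([332.5,  21. ]), array([57., 42.]), np.float64(0.0)] [ 1.056 -0.114  0.019]
top [89, 46, 30, 22, 114] [102.5  56.2] [array([103.5,  57. ]), array([34. ,
[... 519 characters left out ...]
(78.7)] [ 0.564 -0.542  0.019]
top [397, 211, 22, 21, 340] [406.1 220.9] [array([407.5, 221. ]), array([20., 21.]), np.float64(90.0)] [ 0.549 -0.275  0.019]
top [389, 239, 19, 42, 491] [398.  259.4] [array([398.1, 259.2]), array([12. , 41.6]), np.float64(10.1)] [ 0.454 -0.255  0.019]
top [507, 262, 19, 30, 275] [515.1 276.4] [array([514., 277.]), array([11.6, 28.6]), np.float64(26.6)] [ 0.42  -0.539  0.019]
top [430, 266, 31, 33, 708] [446.1 282.6] [array([446.3, 284.3]), array([32.7, 28.6]), np.float64(68.2)] [ 0.401 -0.372  0.019]
[[0.906 0.462 0.165]
 [0.667 0.637 0.165]
 [0.458 0.348 0.165]
 [0.683 0.171 0.165]]
[np.float64(0.367), np.float64(0.296), np.float64(0.357), np.float64(0.286)]
```

View pics/c1.png

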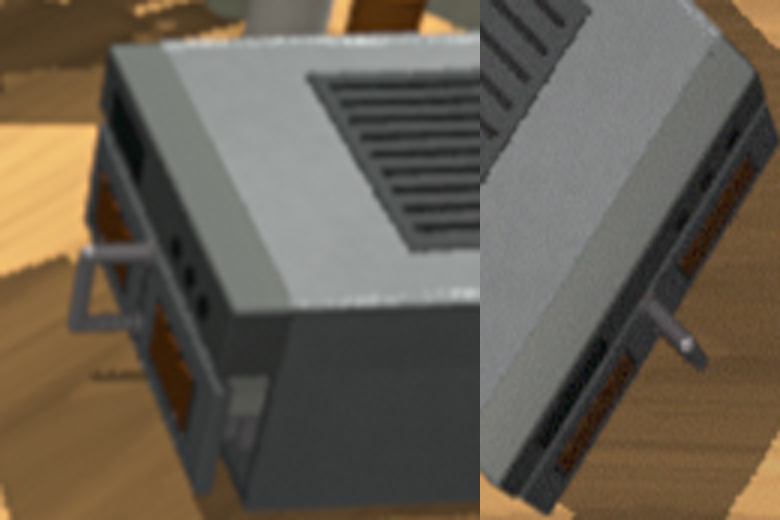

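The crop shows the D-handle clearly. Its bar top is at scene (422,192) and top (189,206). The panel stands a little proud of the nose, so the tray is ajar.

```bash
python3 - <<'E'
from h import *
a=tri("scene",(422.5,192),"top",(189.3,206.3));b=tri("scene",(419.5,212),"top",(193.3,210.5));print(a,b)
N=[cast("top",u,.165)[:2] for u in[(93,46),(6,146),(126.7,242.5),(212.3,138.7)]];print(np.round(N,3))
y=((N[1]-N[0])+(N[2]-N[3]));y/=np.linalg.norm(y);x1=(N[0]-N[3])+(N[1]-N[2]);x1/=np.linalg.norm(x1)
print("axes",x1,y,np.dot(x1,y)); x=x1+np.array([y[1],-y[0]]);x/=np.linalg.norm(x);y=np.array([-x[1],x[0]])
print("yaw",np.arctan2(x[1],x[0]))
f=(N[2]+N[3])/2; bk=(N[0]+N[1])/2;print("len",(bk-f)@x)
o=(f+.035*x+bk-.32*x)/2;print("origin",o)
for q in(a[0],b[0],cast("top",(189.3,206.3),.1),cast("top",(193.3,210.5),.046)):
    d=q[:2]-o;print("handle in cab",d@x,d@y,q[2],"tray",-.052-d@x, "world",q.round(3),np.hypot(*q[:2]))
E
python3 -m jog '{"offset":[[0,0,-5],[0,0,0]],"twist":[0,0],"gripper":[0,0]}'
```

```text
(array([0.55694184, 0.24008409, 0.1012982 ]), np.float64(0.00518950656921622)) (array([0.55816805, 0.2414821 , 0.03857505]), np.float64(0.002859160669607759))
[[0.906 0.462]
 [0.667 0.637]
 [0.459 0.357]
 [0.697 0.182]]
axes [0.59761615 0.80178235] [-0.80728811  0.59015752] -0.00927052337179178
yaw 0.934907043636145
len 0.34911141765087195
origin [0.59792618 0.29502927]
handle in cab -0.06854612070487942 0.00034213259655687463 0.1012981969213873 tray 0.016546120704879423 world [0.557 0.24  0.101] 0.6064854373127859
handle in cab -0.0666931207908338 0.00018585703617439117 0.03857505366329611 tray 0.014693120790833798 world [0.558 0.241 0.039] 0.6081654244404202
handle in cab -0.07085987512556885 0.0006480651010743444 0.10000000000000009 tray 0.018859875125568852 world [0.555 0.238 0.1  ] 0.6043332305955861
handle in cab -0.0701138034931058 0.0006400286472327326 0.04600000000000004 tray 0.018113803493105797 world [0.556 0.239 0.046] 0.6049813469233091
time_s: 0.27
position: [0.1551, 0.5018, 0.2434]
tool_rot: [0.0, 0.149, 0.989, 0.0]
force: [0.6, 1.2, 0.7]
gripper_width: 0.0919
finger_force: 0.0
```

```bash
python3 -m jog '{"offset":[[0,0,-12],[0,0,-12],[0,0,-12],[0,0,-12],[0,0,-12]],"twist":[-0.1234,-0.1234,-0.1234,-0.1234,-0.1234],"gripper":[0,0,0,0,0]}' >/dev/null
python3 -m jog '{"offset":[[0,0,-12],[0,0,-12],[0,0,-12],[0,0,-12],[0,0,-12]],"twist":[-0.1234,-0.1234,-0.1234,-0.1234,-0.1234],"gripper":[0,0,0,0,0]}'
python3 - <<'E'
from h import *
o=get_obs();p,r=pose(o);print(o["joint_pos"]);print(r.round(3)); print("to radial line:",r.T@(np.array([.36,.488,p[2]])-p)*1000)
E
```

```text
time_s: 1.1
position: [0.155, 0.5015, 0.3635]
tool_rot: [0.0, -0.453, 0.891, 0.0]
force: [-0.6, -0.8, 0.2]
gripper_width: 0.0918
finger_force: 0.0
[ 1.12502744e+00  2.77822391e-01  1.27359339e+00 -1.02652248e-05
  1.58997576e+00 -1.38609587e+00]
[[-0.59  -0.808  0.   ]
 [-0.808  0.59   0.   ]
 [-0.     0.    -1.   ]]
to radial line: [-1.09951408e+02 -1.73574845e+02  1.72845164e-02]
```

```bash
python3 -m jog '{"offset":[[-22,-35,0],[-22,-35,0],[-22,-35,0],[-22,-35,0],[-22,-34,0]],"twist":[0,0,0,0,0],"gripper":[0,0,0,0,0]}' >/dev/null
python3 -m jog '{"offset":[[-35,0,0],[-35,0,0],[-35,0,0],[-35,0,0],[-35,0,0]],"twist":[0,0,0,0,0],"gripper":[0,0,0,0,0]}'
python3 -m jog '{"offset":[[-35,0,0],[-35,0,0],[-35,0,0],[-35,0,0],[-35,0,0]],"twist":[0,0,0,0,0],"gripper":[0,0,0,0,0]}'
python3 - <<'E'
from h import *
o=get_obs();p,r=pose(o);print(o["joint_pos"]);print(p,r.round(3))
E
```

```text
time_s: 1.93
position: [0.4519, 0.6094, 0.3628]
tool_rot: [0.0, -0.45, 0.893, 0.0]
force: [1.7, 0.2, 1.0]
gripper_width: 0.0916
finger_force: 0.0
time_s: 2.35
position: [0.4914, 0.6633, 0.3116]
tool_rot: [0.042, -0.45, 0.892, 0.021]
force: [-0.6, -0.2, 0.1]
gripper_width: 0.0919
finger_force: 0.0
[ 0.83713269  1.04089115  0.03721966  0.00986745  1.97071329 -1.66361954]
[0.49136513 0.66329737 0.31158997] [[-0.592 -0.804  0.055]
 [-0.801  0.594  0.075]
 [-0.093  0.    -0.996]]
```

```bash
python3 -m jog '{"offset":[[-40,0,0],[-40,0,0],[-40,0,0],[-40,0,0],[-40,0,0]],"twist":[0,0,0,0,0],"gripper":[0,0,0,0,0]}'
python3 - <<'E'
from h import *
o=get_obs();p,r=pose(o);print(o["joint_pos"]);print(r.round(3))
E
```

```text
time_s: 2.77
position: [0.5253, 0.7093, 0.2761]
tool_rot: [0.097, -0.448, 0.888, 0.049]
force: [0.0, -0.2, -0.2]
gripper_width: 0.0919
finger_force: 0.0
[ 0.83959434  1.09251055  0.0372969   0.02093651  1.79421909 -1.65849277]
[[-0.58  -0.804  0.129]
 [-0.785  0.594  0.174]
 [-0.217 -0.    -0.976]]
```

```bash
python3 -m jog '{"offset":[[-39,0,-14],[-39,0,-14],[-39,0,-14],[-39,0,-14],[-39,0,-14]],"twist":[0,0,0,0,0],"gripper":[0,0,0,0,0]}'
python3 -m jog '{"offset":[[-39,0,-10],[-39,0,-10],[-39,0,-10],[-39,0,-10],[-39,0,-10]],"twist":[0,0,0,0,0],"gripper":[0,0,0,0,0]}'
python3 - <<'E'
from h import *
o=get_obs();p,r=pose(o);print(o["joint_pos"]);print(r.round(3))
E
```

```text
time_s: 3.18
position: [0.5378, 0.7265, 0.3311]
tool_rot: [0.159, -0.443, 0.879, 0.08]
force: [-0.5, 0.2, -0.2]
gripper_width: 0.0915
finger_force: 0.0
time_s: 3.6
position: [0.5495, 0.7425, 0.3785]
tool_rot: [0.215, -0.437, 0.867, 0.108]
force: [0.0, -0.2, -0.1]
gripper_width: 0.0918
finger_force: 0.0
[ 0.83558937  0.99942552  0.03720535  0.04585183  1.61973989 -1.65578865]
[[-0.525 -0.804  0.279]
 [-0.711  0.595  0.376]
 [-0.468 -0.    -0.884]]
```

```bash
cat >> h.py <<'E'
CX=np.array([.594,.805,0]);CY=np.array([-.805,.594,0]);O=np.array([.598,.295,0])
def cab(P): d=np.asarray(P)-O; return np.array([d@CX,d@CY,d[2]])
def wld(c): return O+c[0]*CX+c[1]*CY+np.array([0,0,c[2]])
def to(G,back=.008):
    "tool-axes mm to bring grasp point (back mm behind TCP) to world G"
    p,r=pose();return (r.T@(np.asarray(G)-(p-back*r[:,2]))*1000).round(1)
E
python3 - <<'E'
from h import *
print(to(wld([-.19,0,.28])), to(wld([-.19,0,.18])), cab(pose()[0]))
E
```

```text
[ 506.6 -305.2 -148.8] [ 553.4 -305.2  -60.4] [0.33139858 0.30485367 0.37852885]
```

```bash
for i in 1; do :; done; python3 -m jog '{"offset":[[34,-20,-10],[34,-20,-10],[34,-20,-10],[34,-20,-10],[34,-20,-10]],"twist":[0,0,0,0,0],"gripper":[0,0,0,0,0]}' >/dev/null
python3 -m jog '{"offset":[[34,-20,-10],[34,-20,-10],[34,-20,-10],[34,-20,-10],[34,-20,-10]],"twist":[0,0,0,0,0],"gripper":[0,0,0,0,0]}' >/dev/null
python3 -m jog '{"offset":[[34,-20,-10],[34,-20,-10],[34,-20,-10],[34,-20,-10],[34,-20,-10]],"twist":[0,0,0,0,0],"gripper":[0,0,0,0,0]}' 
python3 - <<'E'
from h import *
o=get_obs();im=optics.read_camera("wrist");cv2.imwrite("pics/w1.png",im[:,:,::-1]);np.save("w1.npy",np.r_[o["position"],o["tool_rot"]])
print(cab(o["position"]),pose()[1].round(3));print(to(wld([-.19,0,.18])))
for t in(.017,):
  for z in(.1,.046): print(proj("wrist",wld([-.052-t,0,z]),o))
E
```

```text
time_s: 4.85
position: [0.4927, 0.1979, 0.2861]
tool_rot: [0.216, -0.438, 0.866, 0.108]
force: [0.8, -1.5, 0.2]
gripper_width: 0.0915
finger_force: 0.0
[-0.14068232  0.02707583  0.28611089] [[-0.527 -0.803  0.279]
 [-0.712  0.596  0.371]
 [-0.464 -0.003 -0.886]]
[ 87.6 -23.4  79.7]
[293.02691682 186.72978494]
[295.94330869 157.55637427]
```

View pics/w1.png

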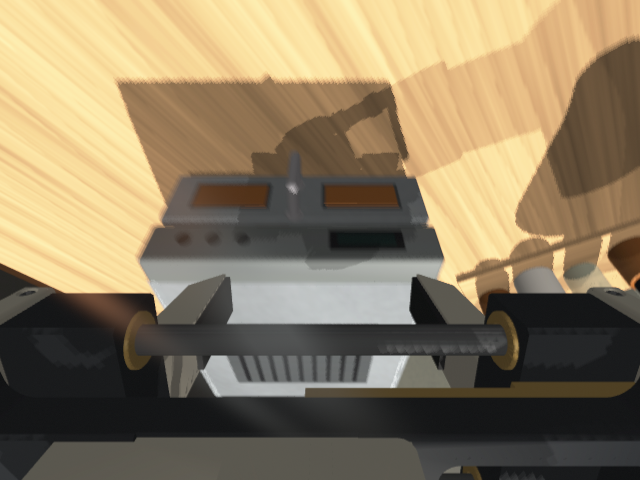

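The bar appears at (292,188) to (296,155) in the wrist view, within 3 px of the prediction, so I'm going in.

```bash
python3 - <<'E'
from h import *
a=to(wld([-.13,0,.085]));b=to(wld([-.070,0,.080]));print(a,b-a)
E
```

```text
[ 78.4 -22.9 191.7] [-50.8   0.2  32.3]
```

```bash
python3 -m jog '{"offset":[[16,-5,30],[16,-5,30],[16,-5,30],[16,-4,30],[14,-4,30]],"twist":[0,0,0,0,0],"gripper":[0,0,0,0,0]}' >/dev/null
python3 -m jog '{"offset":[[0,0,30],[0,0,12],[0,0,0]],"twist":[0,0,0],"gripper":[0,0,0]}'
python3 - <<'E'
from h import *
print(to(wld([-.070,0,.080])),cab(pose()[0]))
E
```

```text
time_s: 5.57
position: [0.5258, 0.2059, 0.082]
tool_rot: [0.209, -0.438, 0.868, 0.107]
force: [-0.1, -0.3, 0.1]
gripper_width: 0.0916
finger_force: 0.0
[-38.7  -5.2  30.1] [-0.11464998  0.00522004  0.08202266]
```

```bash
python3 -m jog '{"offset":[[-13,-2,10],[-13,-2,10],[-13,-1,10],[0,0,0]],"twist":[0,0,0,0],"gripper":[0,0,0,0]}'
python3 -m jog '{"offset":[[0,0,0],[0,0,0],[0,0,0],[0,0,0],[0,0,0]],"twist":[0,0,0,0,0],"gripper":[1,1,1,1,1]}' 25
python3 - <<'E'
from h import *
print(cab(pose()[0]), to(wld([-.25,0,.080])))
E
```

```text
time_s: 5.9
position: [0.5609, 0.2425, 0.077]
tool_rot: [0.212, -0.438, 0.867, 0.106]
force: [-0.4, -0.8, -0.1]
gripper_width: 0.092
finger_force: 0.0
time_s: 6.32
position: [0.5585, 0.2406, 0.075]
tool_rot: [0.21, -0.437, 0.868, 0.106]
force: [0.1, 0.3, -0.9]
gripper_width: 0.0629
finger_force: 0.0
[-0.06725653 -0.00053763  0.07498452] [ 1.603e+02  1.000e-01 -8.020e+01]
```

```bash
python3 -m jog '{"offset":[[0,0,0],[0,0,0],[0,0,0],[0,0,0],[0,0,0]],"twist":[0,0,0,0,0],"gripper":[1,1,1,1,1]}' 25 >/dev/null
python3 -m jog '{"offset":[[0,0,0],[0,0,0],[0,0,0],[0,0,0],[0,0,0]],"twist":[0,0,0,0,0],"gripper":[1,1,1,1,1]}' 25
python3 - <<'E'
from h import *
print(cab(pose()[0]), to(wld([-.25,0,.082])))
E
```

```text
time_s: 7.15
position: [0.5591, 0.2407, 0.0746]
tool_rot: [0.21, -0.437, 0.868, 0.106]
force: [2.7, -1.3, -2.2]
gripper_width: 0.0114
finger_force: 25.0
[-0.06683295 -0.00094894  0.07460523] [159.6   0.5 -82.5]
```

```bash
python3 -m jog '{"offset":[[11,0,-5.6],[22,0,-11.4],[22,0,-11.4],[22,0,-11.4],[22,0,-11.4]],"twist":[0,0,0,0,0],"gripper":[1,1,1,1,1]}' 25
python3 - <<'E'
from h import *
print(cab(pose()[0]), get_obs()["joint_pos"]);p,r=pose();print(r.T@(-CX)*60)
E
```

```text
time_s: 7.57
position: [0.4993, 0.1594, 0.0884]
tool_rot: [0.192, -0.433, 0.876, 0.097]
force: [15.6, -7.7, -33.6]
gripper_width: 0.0113
finger_force: 25.0
[-0.16780565 -0.00106171  0.08838343] [-0.04747775  0.41977731  2.01091977  0.69767457  0.57035606 -3.10463955]
[ 54.48378167  -1.00167751 -25.17168603]
```

Joint 6 has reached its limit in the tilted pose. I'll let go, straighten the tool, and finish the pull with it vertical.

```bash
python3 -m jog '{"offset":[[0,0,0],[0,0,0],[0,0,0],[0,0,0],[0,0,0]],"twist":[0,0,0,0,0],"gripper":[0.4,0.4,0.4,0.4,0.4]}' 
python3 -m jog '{"offset":[[0,0,-20],[0,0,-30],[0,0,-30],[0,0,-30],[0,0,-30]],"twist":[0,0,0,0,0],"gripper":[0.2,0.2,0.2,0.2,0.2]}' 
python3 - <<'E'
from h import *
p,r=pose();print(cab(p), get_obs()["joint_pos"],r.round(3));print(to([.28,.38,.26]))
im=optics.read_camera("top");cv2.imwrite("pics/t2.png",im[:,:,::-1])
E
```

```text
time_s: 7.98
position: [0.4997, 0.1632, 0.0917]
tool_rot: [0.194, -0.434, 0.874, 0.099]
force: [0.3, -0.1, -0.5]
gripper_width: 0.0401
finger_force: 0.0
time_s: 8.4
position: [0.4634, 0.1149, 0.2195]
tool_rot: [0.193, -0.434, 0.874, 0.099]
force: [0.7, 0.4, -0.7]
gripper_width: 0.0716
finger_force: 0.0
[-0.22487565  0.00137861  0.21948751] [-0.17292973  0.13954939  1.94366932  0.4992715   0.91554817 -2.94464185] [[-0.549 -0.797  0.252]
 [-0.72   0.604  0.341]
 [-0.424  0.006 -0.905]]
[-107.4  306.5   15.5]
```

```bash
python3 -m jog '{"offset":[[-13,38,0],[-13,38,0],[-13,38,0],[-13,38,0],[-13,38,0]],"twist":[0,0,0,0,0],"gripper":[0,0,0,0,0]}' >/dev/null
python3 -m jog '{"offset":[[-12,38,0],[-12,38,0],[-12,38,0],[0,0,0]],"twist":[0,0,0,0],"gripper":[0,0,0,0]}' 
python3 - <<'E'
from h import *
p,r=pose();print(cab(p), get_obs()["joint_pos"],r.round(3));print(to([.2,.27,.26]))
E
```

```text
time_s: 9.2
position: [0.272, 0.3771, 0.2642]
tool_rot: [0.194, -0.437, 0.872, 0.102]
force: [0.1, -0.7, 0.2]
gripper_width: 0.0915
finger_force: 0.0
[-0.12761673  0.31120151  0.26416863] [ 0.71434452 -0.01717821  1.9777249   0.14449553  0.75508509 -1.86976263] [[-0.542 -0.802  0.25 ]
 [-0.723  0.597  0.347]
 [-0.427  0.008 -0.904]]
[118.2  -6.2 -43.3]
```

```bash
python3 -m jog '{"offset":[[35,0,-16],[35,0,-16],[35,0,-16],[35,0,-16],[35,0,-16]],"twist":[0,0,0,0,0],"gripper":[0,0,0,0,0]}' 
python3 - <<'E'
from h import *
p,r=pose();print(cab(p), get_obs()["joint_pos"],r.round(3))
E
```

```text
time_s: 9.62
position: [0.1592, 0.2179, 0.2602]
tool_rot: [0.193, -0.435, 0.874, 0.099]
force: [0.5, -1.7, 1.5]
gripper_width: 0.0917
finger_force: 0.0
[-0.32274041  0.30744054  0.26020258] [ 0.36240529 -0.50186729  2.29324209  0.27910008  0.99364325 -2.24375816] [[-0.546 -0.799  0.251]
 [-0.722  0.601  0.342]
 [-0.424  0.005 -0.905]]
```

```bash
python3 -m jog '{"offset":[[35,0,-8],[35,0,-8],[35,0,-8],[35,0,-8],[35,0,-8]],"twist":[0,0,0,0,0],"gripper":[0,0,0,0,0]}' 
python3 - <<'E'
from h import *
p,r=pose();print(cab(p), get_obs()["joint_pos"],r.round(3))
E
```

```text
time_s: 10.03
position: [0.1298, 0.1529, 0.2426]
tool_rot: [0.175, -0.433, 0.88, 0.089]
force: [0.4, -0.6, -0.5]
gripper_width: 0.0919
finger_force: 0.0
[-0.39250311  0.29244514  0.24264997] [-0.39373226 -0.74721744  2.37531286  0.38680945  1.42326536 -2.9186871 ] [[-0.564 -0.793  0.23 ]
 [-0.73   0.61   0.308]
 [-0.385  0.006 -0.923]]
```

```bash
python3 -m jog '{"offset":[[-35,15,16],[-35,15,16],[-35,0,16],[-35,0,16],[-25,0,16]],"twist":[0,0,0,0,0],"gripper":[0,0,0,0,0]}' 
python3 - <<'E'
from h import *
p,r=pose();print(cab(p), get_obs()["joint_pos"],r.round(3));print(to([.24,.325,.08],0))
E
```

```text
time_s: 10.45
position: [0.1832, 0.2114, 0.235]
tool_rot: [0.163, -0.425, 0.886, 0.084]
force: [1.3, -2.5, 1.6]
gripper_width: 0.092
finger_force: 0.0
[-0.31367524  0.28420936  0.23500775] [ 0.34320471 -0.38789805  2.29784135  0.24965309  0.93384673 -2.24175871] [[-0.585 -0.782  0.217]
 [-0.726  0.624  0.289]
 [-0.361  0.011 -0.932]]
[-59.8  24.8 189.7]
```

```bash
python3 -m jog '{"offset":[[-12,5,38],[-12,5,38],[-12,5,38],[-12,5,38],[-12,5,30]],"twist":[0,0,0,0,0],"gripper":[0,0,0,0,0]}' >/dev/null
python3 -m jog '{"offset":[[25,0,-9],[35,0,-12],[35,0,-12],[35,0,-12],[35,0,-12]],"twist":[0,0,0,0,0],"gripper":[0,0,0,0,0]}' 
python3 - <<'E'
from h import *
p,r=pose();print(cab(p), get_obs()["joint_pos"],r.round(3))
E
```

```text
time_s: 11.28
position: [0.1301, 0.1868, 0.0953]
tool_rot: [0.152, -0.429, 0.886, 0.086]
force: [-0.1, -2.2, 1.4]
gripper_width: 0.092
finger_force: 0.0
[-0.36497384  0.31237736  0.0952762 ] [ 0.28527382 -0.16334457  2.7003934   0.6032462   0.39019283 -2.72482196] [[-0.585 -0.787  0.196]
 [-0.735  0.617  0.282]
 [-0.343  0.021 -0.939]]
```

```bash
python3 -m jog '{"offset":[[20,30,0],[20,30,0],[30,20,0],[35,10,0],[35,10,0]],"twist":[0,0,0,0,0],"gripper":[0,0,0,0,0]}' 
python3 - <<'E'
from h import *
p,r=pose();print(cab(p), get_obs()["joint_pos"],r.round(3))
E
```

```text
time_s: 11.7
position: [0.0542, 0.1853, 0.1015]
tool_rot: [0.137, -0.429, 0.89, 0.076]
force: [-0.2, 1.1, -0.2]
gripper_width: 0.0919
finger_force: 0.0
[-0.41131144  0.37261454  0.10151636] [ 0.78767765 -0.27937823  2.70050106  0.1296066   0.41314785 -1.79207563] [[-0.595 -0.784  0.178]
 [-0.742  0.621  0.253]
 [-0.309  0.018 -0.951]]
```

```bash
python3 -m jog '{"offset":[[-25,0,18],[-25,0,18],[-25,0,21],[-23,0,21],[-20,0,21]],"twist":[0,0,0,0,0],"gripper":[0,0,0,0,0]}' 
python3 - <<'E'
from h import *
p,r=pose();print(cab(p), get_obs()["joint_pos"],r.round(3),np.hypot(*p[:2]))
E
```

```text
time_s: 12.12
position: [0.1455, 0.2992, 0.0836]
tool_rot: [0.123, -0.432, 0.891, 0.073]
force: [-0.1, 0.4, 1.6]
gripper_width: 0.092
finger_force: 0.0
[-0.26544842  0.36676294  0.0836277 ] [ 0.84970153  0.14183734  2.43637891  0.13884147  0.28265678 -1.75214351] [[-0.597 -0.787  0.155]
 [-0.752  0.616  0.235]
 [-0.281  0.024 -0.959]] 0.3326597733449613
```

```bash
python3 -m jog '{"offset":[[10,0,30],[10,0,30],[10,0,30],[15,0,25],[15,0,25]],"twist":[0,0,0,0,0],"gripper":[0,0,0,0,0]}' 
python3 - <<'E'
from h import *
p,r=pose();print(cab(p), get_obs()["joint_pos"],r.round(3),np.hypot(*p[:2]))
E
```

```text
time_s: 12.53
position: [0.1412, 0.2999, 0.0435]
tool_rot: [0.069, -0.436, 0.896, 0.053]
force: [-0.4, 0.7, 1.0]
gripper_width: 0.0918
finger_force: 0.0
[-0.26743464  0.37061364  0.04352449] [ 0.85739054  0.28933856  2.40294312  0.1529439   0.28309238 -1.7620462 ] [[-0.611 -0.788  0.078]
 [-0.773  0.615  0.155]
 [-0.17   0.034 -0.985]] 0.3314344407676569
```

```bash
python3 -m jog '{"offset":[[15,0,3],[15,0,3],[15,0,3],[15,0,3],[15,0,0]],"twist":[0,0,0,0,0],"gripper":[0,0,0,0,0]}' 
python3 - <<'E'
from h import *
p,r=pose();print(cab(p), get_obs()["joint_pos"],r.round(3),np.hypot(*p[:2]))
E
```

```text
time_s: 12.95
position: [0.0996, 0.2483, 0.0513]
tool_rot: [0.057, -0.436, 0.897, 0.048]
force: [0.5, -0.0, 0.2]
gripper_width: 0.0917
finger_force: 0.0
[-0.33362862  0.37347585  0.05128345] [ 0.84474245  0.18816878  2.53070812  0.16372235  0.2830007  -1.78601191] [[-0.613 -0.788  0.061]
 [-0.777  0.614  0.137]
 [-0.145  0.037 -0.989]] 0.2675463305626386
```

```bash
python3 -m jog '{"offset":[[3,0,15],[3,0,15],[3,0,15],[3,0,12],[3,0,10]],"twist":[0,0,0,0,0],"gripper":[0,0,0,0,0]}' 
python3 - <<'E'
from h import *
p,r=pose();print(cab(p), get_obs()["joint_pos"],r.round(3),np.hypot(*p[:2]))
E
```

```text
time_s: 13.37
position: [0.1025, 0.2575, 0.0356]
tool_rot: [0.036, -0.437, 0.898, 0.04]
force: [0.2, 0.8, -0.5]
gripper_width: 0.0917
finger_force: 0.0
[-0.32457989  0.37661179  0.03562657] [ 0.86066171  0.26942638  2.49391515  0.16122079  0.28279184 -1.76973261] [[-0.615 -0.788  0.03 ]
 [-0.782  0.614  0.104]
 [-0.101  0.04  -0.994]] 0.27708982030186635
```

```bash
python3 -m jog '{"offset":[[6,8,8],[6,8,8],[6,8,8],[6,8,8],[6,8,8]],"twist":[0,0,0,0,0],"gripper":[0,0,0,0,0]}' 
python3 - <<'E'
from h import *
p,r=pose();print(cab(p), get_obs()["joint_pos"],r.round(3),np.hypot(*p[:2]))
E
```

```text
time_s: 13.78
position: [0.0563, 0.2709, 0.0281]
tool_rot: [0.024, -0.438, 0.898, 0.033]
force: [-0.3, 0.2, 0.3]
gripper_width: 0.092
finger_force: 0.0
[-0.34116668  0.42172458  0.02812355] [ 1.05479035  0.30270397  2.48140063  0.09656542  0.28296547 -1.514965  ] [[-0.615 -0.788  0.014]
 [-0.785  0.614  0.079]
 [-0.071  0.038 -0.997]] 0.2766798368688792
```

```bash
python3 -m jog '{"offset":[[15,10,0],[15,10,3],[12,10,4],[10,10,6],[6,10,6]],"twist":[0,0,0,0,0],"gripper":[0,0,0,0,0]}' 
python3 - <<'E'
from h import *
p,r=pose();print(cab(p), get_obs()["joint_pos"],r.round(3),np.hypot(*p[:2]))
a=np.array([.35,.36,.2]);print(r.T@(a-p)*1000)
E
```

```text
time_s: 14.2
position: [-0.0188, 0.2626, 0.0278]
tool_rot: [0.018, -0.438, 0.898, 0.026]
force: [0.3, 0.9, 0.9]
gripper_width: 0.0922
finger_force: 0.0
[-0.39246088  0.47733962  0.02776588] [ 1.34215036  0.29561303  2.50028138  0.01733293  0.28323898 -1.1529246 ] [[-0.615 -0.788  0.009]
 [-0.786  0.615  0.062]
 [-0.055  0.031 -0.998]] 0.26331210938808963
[-312.90701118 -225.64204094 -162.38447982]
```

```bash
python3 -m jog '{"offset":[[0,0,-41],[0,0,-41],[0,0,-41],[0,0,-41],[0,0,-41]],"twist":[-0.028,0,0,0,0],"gripper":[0,0,0,0,0]}' 
python3 - <<'E'
from h import *
p,r=pose();print(cab(p), r.round(3),to(wld([-.21,0,.25])))
E
```

```text
time_s: 14.62
position: [-0.0201, 0.2501, 0.2297]
tool_rot: [0.018, -0.45, 0.893, 0.026]
force: [-0.2, 2.6, -0.7]
gripper_width: 0.0919
finger_force: 0.0
[-0.40328718  0.47090497  0.2297127 ] [[-0.595 -0.804  0.009]
 [-0.802  0.594  0.063]
 [-0.056  0.03  -0.998]] [-194.9 -469.8  -15.4]
```

```bash
python3 -m jog '{"offset":[[-15,-36,-1],[-15,-36,-1],[-15,-36,-1],[-15,-36,-1],[-15,-36,-1]],"twist":[0,0,0,0,0],"gripper":[0,0,0,0,0]}'  >/dev/null
python3 -m jog '{"offset":[[-15,-36,-1],[-15,-36,-1],[-15,-36,-1],[-15,-36,-1],[-15,-36,-1]],"twist":[0,0,0,0,0],"gripper":[0,0,0,0,0]}'  >/dev/null
python3 -m jog '{"offset":[[-15,-36,-1],[-15,-36,-1],[-15,-36,-1],[0,0,0]],"twist":[0,0,0,0],"gripper":[0,0,0,0]}' 
python3 - <<'E'
from h import *
o=get_obs();im=optics.read_camera("wrist");cv2.imwrite("pics/w2.png",im[:,:,::-1]);np.save("w2.npy",np.r_[o["position"],o["tool_rot"]])
p,r=pose(o);print(cab(p), r.round(3),o["joint_pos"])
for t in(.113,):
  for z in(.1,.046): print(proj("wrist",wld([-.052-t,0,z]),o))
E
```

```text
time_s: 15.78
position: [0.4576, 0.133, 0.2359]
tool_rot: [0.019, -0.448, 0.893, 0.025]
force: [-1.0, -1.7, -0.4]
gripper_width: 0.0921
finger_force: 0.0
[-0.21385974  0.01678697  0.23591134] [[-0.597 -0.802  0.011]
 [-0.8    0.597  0.062]
 [-0.056  0.028 -0.998]] [ 0.08178475  0.24026521  1.67564653  0.06522762  1.21018489 -2.44178978]
[296.48751745 268.80668556]
[298.49544946 246.09677372]
```

View pics/w2.png

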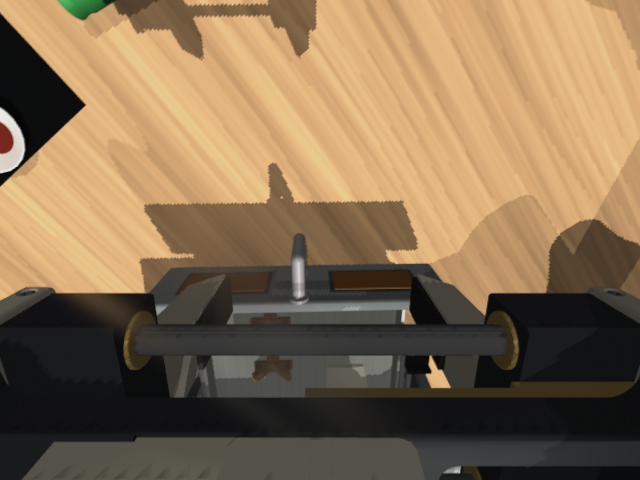

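The wrist view shows the handle's outer end at (299,237) and its base at (299,300). The V-rests are at (272,320) and (272,370) and the pad is at about (418,362). The tray is further out than I assumed.

```bash
python3 - <<'E'
from h import *
w=np.load("w2.npy");o={"position":w[:3],"tool_rot":w[3:]}
print("outer",cab(cast("wrist",(299,238),.094,o)),"root",cab(cast("wrist",(299,300),.1,o)),"panel corners",cab(cast("wrist",(172,268),.105,o)),cab(cast("wrist",(430,266),.105,o)))
E
```

```text
outer [-0.19261807  0.00280734  0.094     ] root [-0.1327089   0.00140375  0.1       ] panel corners [-0.17031669 -0.10868956  0.105     ] [-0.16824758  0.11965919  0.105     ]
```

```bash
python3 - <<'E'
from h import *
print(to(wld([-.186,.002,.15])),to(wld([-.186,.002,.083])))
E
```

```text
[-24.3 -20.5  94.6] [-20.6 -22.6 161.4]
```

Going down with a partial pre-close (about 50 mm opening), then gripping.

```bash
python3 -m jog '{"offset":[[-6,-5,24],[-6,-5,24],[-6,-5,24],[-6,-5,23],[4,-2,33]],"twist":[0,0,0,0,0],"gripper":[0.45,0.45,0.45,0.45,0.45]}'  >/dev/null
python3 -m jog '{"offset":[[0,0,33],[0,0,0],[0,0,0]],"twist":[0,0,0],"gripper":[0.45,0.45,0.45]}'
python3 -m jog '{"offset":[[0,0,0],[0,0,0],[0,0,0],[0,0,0],[0,0,0]],"twist":[0,0,0,0,0],"gripper":[1,1,1,1,1]}' 25 >/dev/null
python3 -m jog '{"offset":[[0,0,0],[0,0,0],[0,0,0],[0,0,0]],"twist":[0,0,0,0],"gripper":[1,1,1,1]}' 25
python3 - <<'E'
from h import *
p,r=pose();print(cab(p),get_obs()["joint_pos"]); print(r.T@(-CX)*50)
E
```

```text
time_s: 16.5
position: [0.4809, 0.1482, 0.0762]
tool_rot: [0.016, -0.45, 0.893, 0.027]
force: [-0.2, 0.2, 0.7]
gripper_width: 0.0512
finger_force: 0.0
time_s: 17.25
position: [0.4886, 0.1455, 0.0784]
tool_rot: [0.023, -0.449, 0.893, 0.022]
force: [16.8, -12.1, -8.2]
gripper_width: 0.0091
finger_force: 23.9
[-0.18537748 -0.00072439  0.07841134] [ 0.10389697  0.48813907  1.80209122  0.07822038  0.82440766 -2.45191152]
[49.92661875 -0.09418608 -3.07837119]
```

```bash
python3 -m jog '{"offset":[[8,0,0],[12,0,-1],[0,0,0]],"twist":[0,0,0],"gripper":[1,1,1]}' 30
python3 - <<'E'
from h import *
p,r=pose();print(cab(p))
s=optics.read_camera("scene")[130:290,370:500];s=cv2.resize(s,None,fx=3,fy=3,interpolation=2)
t=optics.read_camera("top")[150:310,150:280];t=cv2.resize(t,None,fx=3,fy=3,interpolation=2)
cv2.imwrite("pics/c3.png",np.hstack([s,t])[:,:,::-1])
E
```

```text
time_s: 17.5
position: [0.4689, 0.1307, 0.077]
tool_rot: [0.017, -0.449, 0.893, 0.026]
force: [-0.9, 0.4, -0.2]
gripper_width: 0.0003
finger_force: 0.0
[-0.20895155  0.0062674   0.0769644 ]
```

View pics/c3.png

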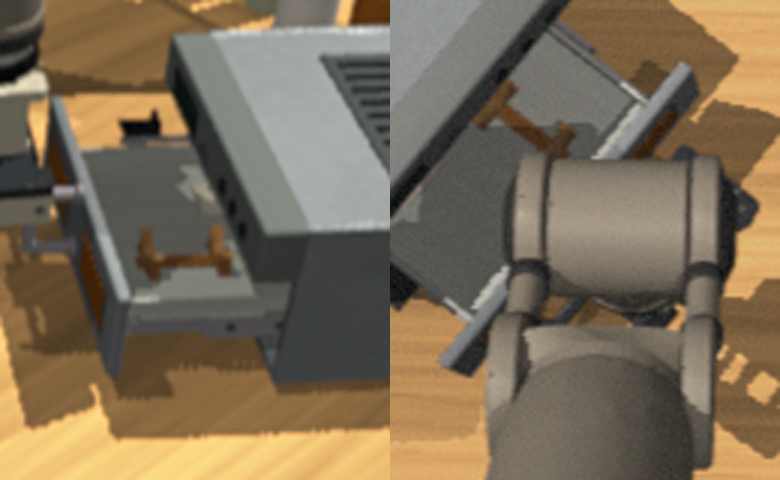

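The closed fingers slipped off in front of the bar. The bar foot is visible at scene (378,208), and the panel corners at top (167,272) and (251,178).

```bash
python3 - <<'E'
from h import *
print(cab(cast("scene",(378.3,209),.046)))
for u in[(171,274),(251.5,178)]: print(cab(cast("top",u,.105)))
for t in(.12,.13,.14):
    print(t,proj("scene",wld([-.052-t,0,.046])),proj("top",wld([-.012-t,.148,.105])),proj("top",wld([-.012-t,-.148,.105])))
E
```

```text
[-0.17239479  0.01027698  0.046     ]
[-0.13855407  0.14653513  0.105     ]
[-0.14297354 -0.13874883  0.105     ]
0.12 [379.06209397 211.38035232] [168.3436866  272.80757687] [250.36106414 172.05868814]
0.13 [375.21302177 211.52575191] [171.77070312 275.52388415] [253.74646834 174.65964901]
0.14 [371.3597753  211.67130918] [175.20121103 278.24295876] [257.13523859 177.26319597]
```

```bash
python3 -m jog '{"offset":[[0,-2,0],[0,-2,0],[0,-1,0],[0,0,0],[0,0,0]],"twist":[0,0,0,0,0],"gripper":[0.5,0.5,0.5,0.5,0.5]}' >/dev/null
python3 -m jog '{"offset":[[0,0,0],[0,0,0],[-12,0,1],[-12,0,1],[-11,0,0]],"twist":[0,0,0,0,0],"gripper":[0.5,0.5,0.5,0.5,0.5]}'
python3 -m jog '{"offset":[[0,0,0],[0,0,0],[0,0,0],[0,0,0],[0,0,0]],"twist":[0,0,0,0,0],"gripper":[1,1,1,1,1]}' 25 >/dev/null
python3 -m jog '{"offset":[[0,0,0],[0,0,0],[0,0,0]],"twist":[0,0,0],"gripper":[1,1,1]}' 25
python3 - <<'E'
from h import *
p,r=pose();print(cab(p))
E
```

```text
time_s: 18.43
position: [0.4964, 0.158, 0.0769]
tool_rot: [0.019, -0.449, 0.893, 0.026]
force: [0.5, -0.1, -0.5]
gripper_width: 0.0456
finger_force: 0.0
time_s: 19.1
position: [0.4965, 0.1562, 0.0769]
tool_rot: [0.019, -0.45, 0.893, 0.025]
force: [3.4, -4.6, -3.8]
gripper_width: 0.0115
finger_force: 24.9
[-0.17203014 -0.00078318  0.07687636]
```

```bash
python3 -m jog '{"offset":[[8,0,-0.5],[16,0,-1],[16,0,-1],[14,0,-1],[6,0,0]],"twist":[0,0,0,0,0],"gripper":[1,1,1,1,1]}' 30
python3 -m jog '{"offset":[[5,0,0],[5,0,0],[4,0,0],[3,0,0],[0,0,0]],"twist":[0,0,0,0,0],"gripper":[1,1,1,1,1]}' 30
python3 - <<'E'
from h import *
p,r=pose();print(cab(p),get_obs()["joint_pos"])
E
```

```text
time_s: 19.52
position: [0.461, 0.1079, 0.0771]
tool_rot: [0.02, -0.449, 0.893, 0.025]
force: [4.4, -2.2, -3.3]
gripper_width: 0.0116
finger_force: 30.0
time_s: 19.93
position: [0.4543, 0.0986, 0.0775]
tool_rot: [0.025, -0.448, 0.893, 0.026]
force: [14.2, 23.8, -7.7]
gripper_width: 0.0113
finger_force: 30.0
[-0.24347631 -0.00103557  0.07749965] [ 2.05926225e-03  4.28491209e-01  1.92034907e+00  9.90080878e-02
  7.74110451e-01 -2.56931022e+00]
```

```bash
python3 -m jog '{"offset":[[-4,0,0],[-3,0,0],[-3,0,0],[0,0,0]],"twist":[0,0,0,0],"gripper":[1,1,1,1]}' 30
python3 -m jog '{"offset":[[4,0,0],[0,0,0],[0,0,0],[0,0,0],[0,0,0]],"twist":[0,0,0,0,0],"gripper":[0.5,0.3,0.3,0.3,0.3]}'
python3 -m jog '{"offset":[[0,0,-20],[0,0,-35],[0,0,-40],[0,0,-40],[0,0,-30]],"twist":[0,0,0,0,0],"gripper":[0,0,0,0,0]}'
python3 - <<'E'
from h import *
p,r=pose();print(cab(p),to([.45,-.255,.26]))
im=optics.read_camera("top")
m=((im.min(2)>140)&(im.max(2).astype(int)-im.min(2)<60)).astype(np.uint8)
print(cast("top",(398.1,259.2),.032),proj("top",[.45,-.255,.019]))
l=cv2.connectedComponents(m)[1];u=np.argwhere(l==l[259,398])[:,::-1].astype(np.float32)
b=cv2.boxPoints(cv2.minAreaRect(u));print([cast("top",x,.03)[:2].round(3) for x in b])
E
```

```text
time_s: 20.27
position: [0.4566, 0.1017, 0.0775]
tool_rot: [0.019, -0.45, 0.892, 0.024]
force: [0.6, -10.4, 8.8]
gripper_width: 0.0116
finger_force: 30.1
time_s: 20.68
position: [0.4528, 0.1001, 0.0761]
tool_rot: [0.018, -0.45, 0.893, 0.026]
force: [0.2, 0.2, -0.1]
gripper_width: 0.0404
finger_force: 0.0
time_s: 21.1
position: [0.4518, 0.0896, 0.244]
tool_rot: [0.019, -0.45, 0.893, 0.026]
force: [1.8, 0.0, -0.3]
gripper_width: 0.0736
finger_force: 0.0
[-0.25218132 -0.00436621  0.24403145] [ 276.5 -202.8  -29.7]
[ 0.45320407 -0.25368188  0.032     ] [397.83313013 261.1171685 ]
[array([ 0.414, -0.232]), array([ 0.505, -0.247]), array([ 0.5  , -0.278]), array([ 0.409, -0.263])]
```

```bash
python3 - <<'E'
from h import *
p,r=pose();print(r.T@(np.array([.54,-.268,.25])-p)*1000)
E
```

```text
[ 235.66826292 -281.23702177  -21.70746522]
```

```bash
python3 -m jog '{"offset":[[24,-28,-2],[24,-28,-2],[24,-28,-2],[24,-28,-2],[24,-28,-2]],"twist":[0,0,0,0,0],"gripper":[0,0,0,0,0]}' >/dev/null
python3 -m jog '{"offset":[[24,-28,-2],[24,-28,-2],[24,-28,-2],[24,-28,-2],[20,-28,-2]],"twist":[0,0,0,0,0],"gripper":[0,0,0,0,0]}' >/dev/null
python3 -m jog '{"offset":[[0,0,0],[0,0,0],[0,0,0],[0,0,0],[0,0,0]],"twist":[0.1222,0.1222,0.1222,0.1222,0.1222],"gripper":[0,0,0,0,0]}' >/dev/null
python3 -m jog '{"offset":[[0,0,0],[0,0,0],[0,0,0],[0,0,0],[0,0,0]],"twist":[0.1222,0.1222,0.1222,0.1222,0],"gripper":[0,0,0,0,0]}'
python3 - <<'E'
from h import *
o=get_obs();im=optics.read_camera("wrist");cv2.imwrite("pics/w4.png",im[:,:,::-1]);np.save("w4.npy",np.r_[o["position"],o["tool_rot"]])
p,r=pose(o);print(r.round(3),o["joint_pos"]);print(proj("wrist",[.455,-.254,.019],o))
m=((im.min(2)>150)&(im.max(2).astype(int)-im.min(2)<50)).astype(np.uint8)
k,l,s,c=cv2.connectedComponentsWithStats(m)
for j in range(1,k):
    if s[j,4]>200: u=np.argwhere(l==j)[:,::-1].astype(np.float32);print(s[j].tolist(),cv2.minAreaRect(u),cast("wrist",c[j],.019,o).round(3))
E
```

```text
time_s: 22.82
position: [0.5404, -0.2611, 0.2391]
tool_rot: [-0.001, 0.091, 0.995, 0.029]
force: [-0.8, 0.7, 0.1]
gripper_width: 0.0915
finger_force: 0.0
[[-0.983  0.182  0.004]
 [ 0.182  0.982  0.057]
 [ 0.007  0.057 -0.998]] [-0.60311906  0.49416602  1.28184596  0.0499186   1.3953712  -2.00027577]
[298.32213476 126.79431016]
[132, 59, 81, 81, 4668] ((169.3076934814453, 90.46154022216797), (90.4161376953125, 69.3375244140625), 56.30992889404297) [ 0.403 -0.371  0.019]
[279, 69, 37, 108, 3507] ((297.9399719238281, 122.38563537597656), (107.77228546142578, 33.6817626953125), 87.31622314453125) [ 0.45  -0.254  0.019]
[2, 109, 30, 54, 1411] ((16.5, 135.5), (53.0, 29.0), 90.0) [ 0.415 -0.53   0.019]
[272, 193, 47, 48, 1622] ((299.8000183105469, 216.09999084472656), (44.58811569213867, 47.11793518066406), 18.43494987487793) [ 0.549 -0.275  0.019]
[24, 245, 69, 48, 1905] ((58.164451599121094, 275.7188415527344), (64.2410888671875, 40.56948471069336), 56.88865280151367) [ 0.557 -0.548  0.019]
[434, 270, 45, 36, 684] ((460.1922302246094, 281.96148681640625), (49.09096145629883, 23.020057678222656), 33.690067291259766) [ 0.667 -0.096  0.019]
```

View pics/w4.png

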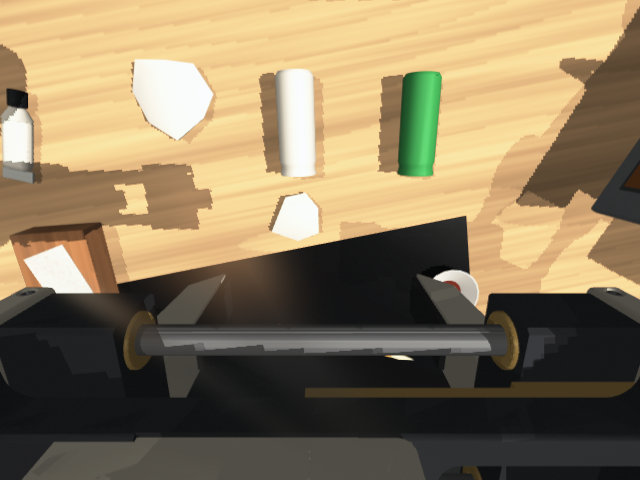

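The vase is at (297,123), running from v=69 to 177 and almost aligned with tool x. The small sherd is at (297,216) and the large sherd at (173,97).

```bash
python3 - <<'E'
from h import *
w=np.load("w4.npy");o={"position":w[:3],"tool_rot":w[3:]}
a=cast("wrist",(295.0,85),.03,o);b=cast("wrist",(297.6,160),.03,o);print(a,b,np.degrees(np.arctan2(*(b-a)[1::-1])))
print("far",cast("wrist",(295,69.5),.036,o),"near",cast("wrist",(298,174),.019,o),cast("wrist",(298,178),.002,o))
p,r=pose();print("xhead",np.degrees(np.arctan2(-r[1,0],-r[0,0])))
C=np.array([.4555,-.2545,.02]); print(to(C+[0,0,.08],0),to(C,0))
E
```

```text
[ 0.41702727 -0.24939223  0.03      ] [ 0.48672977 -0.26120643  0.03      ] -9.61989999663334
far [ 0.40467725 -0.24672717  0.036     ] near [ 0.50195622 -0.26399589  0.019     ] [ 0.50823674 -0.26540226  0.002     ]
xhead -10.096041207989096
[ 83.9 -16.3 139. ] [ 83.4 -20.8 218.9]
```

```bash
python3 -m jog '{"offset":[[20,-4,28],[20,-4,28],[20,-4,28],[20,-4,28],[5,-2,27]],"twist":[0,0,0,0,0],"gripper":[0,0,0,0,0]}' >/dev/null
python3 -m jog '{"offset":[[0,0,0]],"twist":[0],"gripper":[0]}'
python3 - <<'E'
from h import *
print(to([.454,-.2555,.020],0))
E
```

```text
time_s: 23.37
position: [0.4505, -0.254, 0.0961]
tool_rot: [-0.004, 0.088, 0.996, 0.031]
force: [-0.7, 1.0, -0.2]
gripper_width: 0.0917
finger_force: 0.0
[-4.8 -5.6 75.8]
```

```bash
python3 -m jog '{"offset":[[-2,-2,25],[-2,-2,25],[-1,-2,18],[0,0,8],[0,0,0]],"twist":[0,0,0,0,0],"gripper":[0,0,0,0,0]}'
python3 - <<'E'
from h import *
print(to([.454,-.2555,.020],0))
E
```

```text
time_s: 23.78
position: [0.4587, -0.2584, 0.0235]
tool_rot: [-0.001, 0.088, 0.996, 0.029]
force: [-0.3, 0.3, 1.1]
gripper_width: 0.0919
finger_force: 0.0
[5.1 1.8 3.7]
```

```bash
python3 -m jog '{"offset":[[3,2,3],[0,0,0],[0,0,0],[0,0,0],[0,0,0]],"twist":[0,0,0,0,0],"gripper":[0.7,0.7,0.7,0.7,0.7]}' 12
python3 -m jog '{"offset":[[0,0,0],[0,0,0],[0,0,0],[0,0,0],[0,0,0]],"twist":[0,0,0,0,0],"gripper":[0.7,0.7,0.7,0.7,0.7]}' 12
python3 - <<'E'
from h import *
print(to([.454,-.2555,.020],0))
E
```

```text
time_s: 24.2
position: [0.4564, -0.2564, 0.0223]
tool_rot: [0.0, 0.089, 0.996, 0.028]
force: [-0.1, -0.4, -0.2]
gripper_width: 0.063
finger_force: 0.0
time_s: 24.62
position: [0.456, -0.2562, 0.0215]
tool_rot: [-0.0, 0.089, 0.996, 0.028]
force: [-0.9, 1.0, 0.5]
gripper_width: 0.0374
finger_force: 11.9
[2.1 0.2 1.5]
```

```bash
python3 -m jog '{"offset":[[0,0,-8],[0,0,-20],[0,0,-35],[0,0,-38],[0,0,-38]],"twist":[0,0,0,0,0],"gripper":[0.7,0.7,0.7,0.7,0.7]}' >/dev/null
python3 -m jog '{"offset":[[0,0,-20],[0,0,-10],[0,0,0],[0,0,0],[0,0,0]],"twist":[-0.06,-0.115,-0.115,-0.115,-0.115],"gripper":[0.7,0.7,0.7,0.7,0.7]}' >/dev/null
python3 -m jog '{"offset":[[0,0,0],[0,0,0],[0,0,0],[0,0,0],[0,0,0]],"twist":[-0.115,-0.115,-0.115,-0.115,-0.115],"gripper":[0.7,0.7,0.7,0.7,0.7]}'
python3 - <<'E'
from h import *
p,r=pose();print(get_obs()["joint_pos"]);print(r.round(3),np.degrees(np.arctan2(-r[1,0],-r[0,0])), to(wld([-.1135,-.036,.18]),0))
E
```

```text
time_s: 25.87
position: [0.4665, -0.2511, 0.191]
tool_rot: [-0.0, -0.426, 0.904, 0.017]
force: [0.4, -1.1, -1.8]
gripper_width: 0.0375
finger_force: 12.0
[-0.64768271  0.4077464   1.56031418  0.01677162  1.20360998 -3.10549172]
[[-0.637 -0.771 -0.014]
 [-0.771  0.636  0.031]
 [-0.014  0.031 -0.999]] 50.45099244037695 [-393.2  203.6   22.9]
```

```bash
python3 -m jog '{"offset":[[-15,8,0],[-30,16,0],[-33,17,0],[-33,17,0],[-33,17,0]],"twist":[0,0,0,0,0],"gripper":[0.7,0.7,0.7,0.7,0.7]}' >/dev/null
python3 -m jog '{"offset":[[-33,17,0],[-33,17,0],[-33,17,0],[-33,17,0],[-33,17,0]],"twist":[0,0,0,0,0],"gripper":[0.7,0.7,0.7,0.7,0.7]}' >/dev/null
python3 -m jog '{"offset":[[-33,17,1],[-28,14,0],[-15,8,0],[0,0,0]],"twist":[-0.014,-0.014,-0.014,-0.014],"gripper":[0.7,0.7,0.7,0.7]}'
python3 - <<'E'
from h import *
p,r=pose();print(get_obs()["joint_pos"]);print(r.round(3),np.degrees(np.arctan2(-r[1,0],-r[0,0])), to(wld([-.1135,-.036,.11]),0),cab(p))
E
```

```text
time_s: 27.03
position: [0.5574, 0.179, 0.2022]
tool_rot: [0.001, -0.455, 0.89, 0.018]
force: [-0.8, -1.2, -1.1]
gripper_width: 0.0376
finger_force: 12.0
[ 0.16157943  0.4829089   1.40389976  0.03620182  1.26292646 -2.36520365]
[[-0.586 -0.81  -0.013]
 [-0.81   0.585  0.033]
 [-0.019  0.03  -0.999]] 54.12123762043332 [-2.2 -2.6 92.2] [-0.11747583 -0.03624606  0.20215732]
```

```bash
python3 -m jog '{"offset":[[0,0,20],[0,-1,25],[-1,-1,25],[-1,-1,18],[0,0,0]],"twist":[0,0,0,0,0],"gripper":[0.7,0.7,0.7,0.7,0.7]}'
python3 - <<'E'
from h import *
p,r=pose();print(to(wld([-.1135,-.036,.0855]),0),cab(p),r[2].round(3))
w=np.load("w2.npy");o={"position":w[:3],"tool_rot":w[3:]}
for dx in(-.03,.03):
  for dy in(-.022,0,.022): print(proj("wrist",wld([-.174+.127+dx,-.036+dy,.074]),o).round(0))
s=optics.read_camera("scene")[130:270,390:520];s=cv2.resize(s,None,fx=4,fy=4,interpolation=2)
cv2.imwrite("pics/c5.png",s[:,:,::-1])
im=cv2.imread("pics/w2.png")[300:390,240:420];print([ (v,(np.flatnonzero((im[v,:70,2].astype(int)-im[v,:70,0])>25)+240)[[0,-1]].tolist()) for v in range(90) if ((im[v,:70,2].astype(int)-im[v,:70,0])>25).sum()>10])
E
```

```text
time_s: 27.45
position: [0.5575, 0.1767, 0.1103]
tool_rot: [-0.003, -0.453, 0.892, 0.018]
force: [-1.0, 0.1, -2.7]
gripper_width: 0.0378
finger_force: 12.0
[-5.4  0.8 24.9] [-0.11927077 -0.03770359  0.11028894] [-0.012  0.035 -0.999]
[245. 334.]
[266. 333.]
[287. 333.]
[250. 378.]
[269. 378.]
[289. 377.]
[(73, [259, 285]), (76, [253, 289]), (77, [253, 289]), (78, [252, 289])]
```

View pics/c5.png

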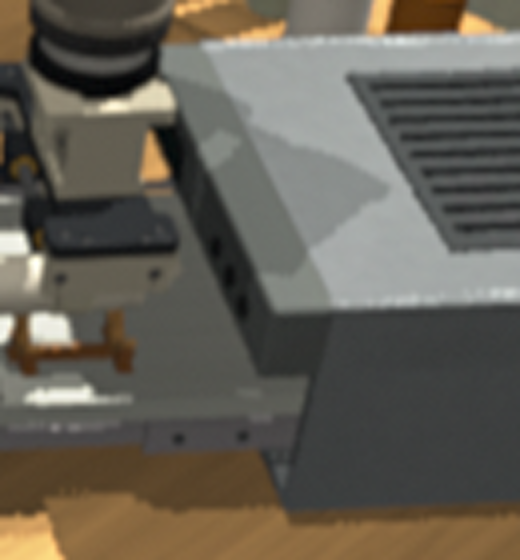

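The rests are at crop (25,345) and (118,345), with the gripper holding the vase above them. I'll check the predicted rest positions against this view.

```bash
python3 - <<'E'
from h import *
for dx in(-.03,.03):
  for z in(.074,.05): print(((proj("scene",wld([-.1155+dx,-.058,z]))-[390,130])*4).round(0))
print(to(wld([-.1135,-.0355,.0855]),0))
E
```

```text
[ 19. 344.]
[ 15. 375.]
[114. 340.]
[109. 371.]
[-4.4  2.1 27.1]
```

```bash
python3 -m jog '{"offset":[[-3,1,6],[-3,1,7],[0,0,6],[0,0,4],[0,0,0]],"twist":[0,0,0,0,0],"gripper":[0.7,0.7,0.7,0.7,0.7]}'
python3 -m jog '{"offset":[[0,0,1.5],[0,0,1],[0,0,0]],"twist":[0,0,0],"gripper":[0.7,0.7,0.7]}'
python3 - <<'E'
from h import *
p,r=pose();print(to(wld([-.1115,-.0355,.0855]),0),cab(p))
E
```

```text
time_s: 27.92
position: [0.5611, 0.1847, 0.0904]
tool_rot: [0.0, -0.453, 0.891, 0.017]
force: [-0.6, 0.9, -0.1]
gripper_width: 0.0378
finger_force: 12.0
time_s: 28.17
position: [0.5617, 0.1848, 0.0887]
tool_rot: [0.001, -0.453, 0.891, 0.017]
force: [-0.1, -0.7, -0.8]
gripper_width: 0.0375
finger_force: 12.0
[1.4 0.6 3.2] [-0.110286   -0.03621788  0.08866543]
```

```bash
python3 -m jog '{"offset":[[0,0,1.5],[0,0,1],[0,0,0],[0,0,0]],"twist":[0,0,0,0],"gripper":[0.7,0.7,0.7,0.7]}'
python3 -m jog '{"offset":[[0,0,1],[0,0,0.5],[0,0,0],[0,0,0]],"twist":[0,0,0,0],"gripper":[0.7,0.7,0.7,0.7]}'
```

```text
time_s: 28.5
position: [0.5615, 0.1849, 0.0862]
tool_rot: [0.001, -0.453, 0.891, 0.017]
force: [-0.2, 0.7, 0.3]
gripper_width: 0.0379
finger_force: 11.9
time_s: 28.83
position: [0.5619, 0.1851, 0.0855]
tool_rot: [0.002, -0.453, 0.891, 0.017]
force: [-2.2, -0.2, 5.3]
gripper_width: 0.0374
finger_force: 12.0
```

```bash
python3 -m jog '{"offset":[[0,0,0],[0,0,0],[0,0,0],[0,0,0],[0,0,0]],"twist":[0,0,0,0,0],"gripper":[0.55,0.45,0.4,0.4,0.4]}'
python3 -m jog '{"offset":[[0,0,-5],[0,0,-20],[0,0,-35],[0,0,-35],[0,0,-20]],"twist":[0,0,0,0,0],"gripper":[0.4,0.4,0.4,0.4,0.4]}'
python3 - <<'E'
from h import *
p,r=pose();print(cab(p),to(wld([-.122,.125,.115]),-.011),r[2])
im=optics.read_camera("scene")[130:270,370:500];s=cv2.resize(im,None,fx=3,fy=3,interpolation=2)
t=optics.read_camera("top")[150:290,130:260];t=cv2.resize(t,None,fx=3,fy=3,interpolation=2)
cv2.imwrite("pics/c6.png",np.hstack([s,t])[:,:,::-1])
E
```

```text
time_s: 29.25
position: [0.5615, 0.1849, 0.0845]
tool_rot: [0.001, -0.453, 0.891, 0.017]
force: [-0.5, 0.9, 1.1]
gripper_width: 0.0547
finger_force: 0.0
time_s: 29.67
position: [0.5643, 0.1814, 0.2038]
tool_rot: [0.004, -0.453, 0.891, 0.016]
force: [-0.2, -0.7, -0.2]
gripper_width: 0.055
finger_force: 0.0
[-0.11145993 -0.04036629  0.20378152] [ 11.7 163.1  81.8] [-0.02111084  0.02598853 -0.99943931]
```

View pics/c6.png

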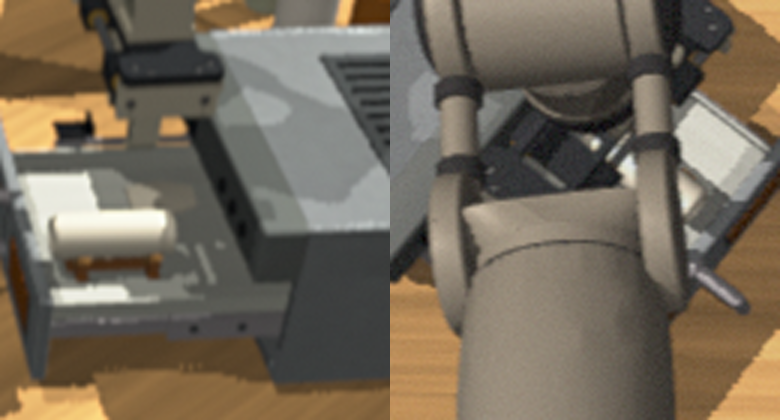

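The vase lies centred in both rests, spanning crop x 48–178 over rests at 65–160. The release pad shows at crop (75,125). Next is the release.

```bash
python3 -m jog '{"offset":[[2,33,0],[2,33,0],[2,33,0],[2,33,0],[2,31,0]],"twist":[0,0,0,0,0],"gripper":[1,1,1,1,1]}'  3 >/dev/null
python3 -m jog '{"offset":[[0,0,30],[0,0,30],[0,0,15],[0,0,0],[0,0,0]],"twist":[0,0,0,0,0],"gripper":[1,1,1,1,1]}' 3 
python3 - <<'E'
from h import *
p,r=pose();print(to(wld([-.120,.125,.090]),-.011))
print(proj("scene",wld([-.1235,.124,.084])), (np.array([75,125])/3+[370,130]),r[2])
E
```

```text
time_s: 30.6
position: [0.424, 0.2714, 0.1285]
tool_rot: [-0.0, -0.453, 0.891, 0.017]
force: [0.4, -0.5, -0.4]
gripper_width: 0.0002
finger_force: 0.0
[-1.6 -2.2 27.5]
[390.2824681  171.96350181] [395.         171.66666667] [-0.01540867  0.03086088 -0.99940491]
```

```bash
python3 -m jog '{"offset":[[0,-1,15],[0,-1,11],[0,0,4],[0,0,0]],"twist":[0,0,0,0],"gripper":[1,1,1,1]}'
python3 -m jog '{"offset":[[0,0,3],[0,0,3],[0,0,0]],"twist":[0,0,0],"gripper":[1,1,1]}'
python3 - <<'E'
from h import *
print(cab(pose()[0]+pose()[1][:,2]*.011))
E
```

```text
time_s: 30.93
position: [0.426, 0.2713, 0.0993]
tool_rot: [0.001, -0.453, 0.892, 0.017]
force: [0.2, 0.3, 0.6]
gripper_width: 0.0008
finger_force: 0.0
time_s: 31.18
position: [0.4265, 0.2719, 0.0937]
tool_rot: [0.002, -0.453, 0.891, 0.017]
force: [1.5, -0.3, 3.2]
gripper_width: 0.0006
finger_force: 1.2
[-0.12029082  0.12464295  0.08272099]
```

```bash
python3 -m jog '{"offset":[[0,0,3],[0,0,2.5],[0,0,0]],"twist":[0,0,0],"gripper":[1,1,1]}'
python3 -m jog '{"offset":[[-2,0,0.5],[-4,0,0],[-5,0,0],[-5,0,0],[-4,0,0]],"twist":[0,0,0,0,0],"gripper":[1,1,1,1,1]}'
python3 - <<'E'
from h import *
print(cab(pose()[0]+pose()[1][:,2]*.011))
E
```

```text
time_s: 31.43
position: [0.4265, 0.272, 0.0882]
tool_rot: [0.002, -0.453, 0.891, 0.017]
force: [1.0, -1.2, 6.1]
gripper_width: 0.0005
finger_force: 2.8
time_s: 31.85
position: [0.4381, 0.2879, 0.0881]
tool_rot: [0.002, -0.453, 0.891, 0.017]
force: [0.7, -4.0, 7.1]
gripper_width: 0.0003
finger_force: 3.4
[-0.1004722   0.12478605  0.07715047]
```

```bash
python3 -m jog '{"offset":[[-4,0,0],[-5,0,0],[-4,0,0],[-2,0,0],[-1,0,0]],"twist":[0,0,0,0,0],"gripper":[1,1,1,1,1]}'
python3 -m jog '{"offset":[[0.5,0,-3],[1,0,-12],[1,0,-30],[1,0,-40],[0,0,-40]],"twist":[0,0,0,0,0],"gripper":[1,1,1,1,1]}'
python3 - <<'E'
from h import *
p,r=pose();print(cab(p),r[2].round(3))
print(to(wld([-.33,0,.215]),0),to(wld([-.26,0,.08]),0))
im=optics.read_camera("top")[100:300,60:280];cv2.imwrite("pics/c7.png",cv2.resize(im,None,fx=3,fy=3,interpolation=2)[:,:,::-1])
E
```

```text
time_s: 32.27
position: [0.4476, 0.3007, 0.0882]
tool_rot: [0.002, -0.453, 0.891, 0.017]
force: [0.7, -3.6, 5.8]
gripper_width: 0.0004
finger_force: 2.8
time_s: 32.68
position: [0.4451, 0.2936, 0.213]
tool_rot: [-0.001, -0.453, 0.891, 0.017]
force: [0.5, 0.3, 0.1]
gripper_width: 0.0006
finger_force: 0.0
[-0.09197735  0.1222148   0.21301367] [-0.014  0.032 -0.999]
[ 238.7 -120.8   -9.2] [ 170.6 -125.5  126.7]
```

View pics/c7.png

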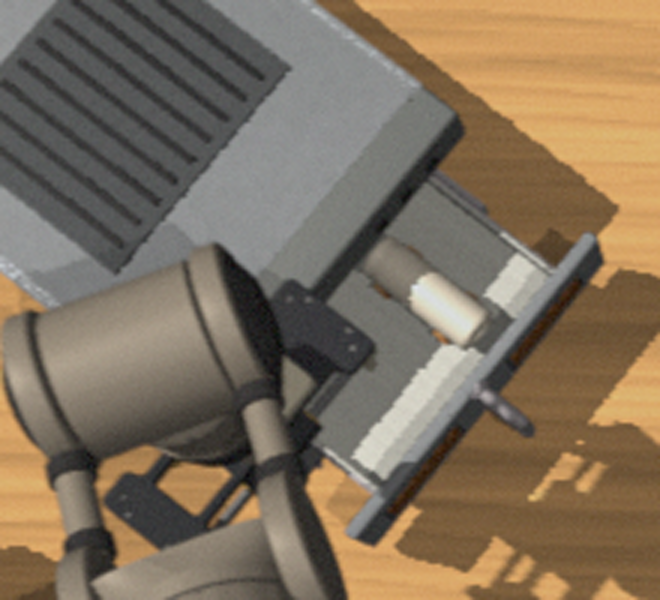

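The vase is still in its rests. The handle end is at crop (527,425), so the tray is about 155 mm out. I'll push on the bar with closed fingers.

```bash
python3 -m jog '{"offset":[[33,-24,0],[33,-24,0],[33,-24,0],[33,-25,0],[33,-25,0]],"twist":[0,0,0,0,0],"gripper":[1,1,1,1,1]}' >/dev/null
python3 -m jog '{"offset":[[0,0,35],[0,0,38],[0,0,38],[0,0,15],[0,0,0]],"twist":[0,0,0,0,0],"gripper":[1,1,1,1,1]}'
python3 - <<'E'
from h import *
p,r=pose();print(cab(p),to(wld([-.225,0,.08]),0),cab(cast("top",(235.7,241.7),.097)))
E
```

```text
time_s: 33.57
position: [0.4428, 0.0929, 0.0767]
tool_rot: [-0.003, -0.453, 0.892, 0.019]
force: [-1.2, -0.1, -0.0]
gripper_width: 0.0004
finger_force: 0.0
[-0.2548929   0.00487197  0.07670259] [-29.7  -4.9  -3.1] [-0.20599597 -0.00082751  0.097     ]
```

```bash
python3 -m jog '{"offset":[[-10,-2,0],[-10,-2,0],[-8,-1,0],[-6,0,0],[-6,0,0]],"twist":[0,0,0,0,0],"gripper":[1,1,1,1,1]}'
python3 -m jog '{"offset":[[-8,0,0],[-10,0,0],[-11,0,0],[-11,0,0],[-11,0,0]],"twist":[0,0,0,0,0],"gripper":[1,1,1,1,1]}'
python3 - <<'E'
from h import *
p,r=pose();print(cab(p),to(wld([-.085,0,.08]),0))
E
```

```text
time_s: 33.98
position: [0.4746, 0.123, 0.0818]
tool_rot: [0.002, -0.453, 0.891, 0.017]
force: [-1.5, -2.5, 1.0]
gripper_width: 0.0003
finger_force: 1.3
time_s: 34.4
position: [0.5042, 0.1644, 0.0816]
tool_rot: [0.001, -0.453, 0.891, 0.017]
force: [-1.2, -2.2, -0.5]
gripper_width: 0.0004
finger_force: 1.1
[-0.16081114 -0.00205532  0.08157239] [-75.7   1.6   2.9]
```

```bash
python3 -m jog '{"offset":[[-11,0,0],[-11,0,0],[-11,0,0],[-11,0.5,0],[-10,0.5,0]],"twist":[0,0,0,0,0],"gripper":[1,1,1,1,1]}'
python3 -m jog '{"offset":[[-8,0,0],[-6,0,0],[-3,0,0],[-2,0,0],[0,0,0]],"twist":[0,0,0,0,0],"gripper":[1,1,1,1,1]}'
python3 - <<'E'
from h import *
p,r=pose();print(cab(p))
E
```

```text
time_s: 34.82
position: [0.5354, 0.2087, 0.0823]
tool_rot: [0.001, -0.453, 0.891, 0.017]
force: [0.4, -3.8, -2.2]
gripper_width: 0.0005
finger_force: 1.7
time_s: 35.23
position: [0.5461, 0.2234, 0.083]
tool_rot: [0.001, -0.453, 0.891, 0.017]
force: [-1.5, -0.8, -0.6]
gripper_width: 0.0005
finger_force: 0.2
[-0.08850126 -0.00075184  0.08303259]
```

```bash
python3 -m jog '{"offset":[[10,0,0],[25,0,-5],[15,0,-30],[0,0,-40],[0,0,-40]],"twist":[0,0,0,0,0],"gripper":[1,1,1,1,1]}' >/dev/null
python3 -m jog '{"offset":[[0,0,-40],[0,0,-40],[0,0,-40],[0,0,-40],[0,0,-10]],"twist":[0,0,0,0,0],"gripper":[1,1,1,1,1]}' 
python3 - <<'E'
from h import *
p,r=pose();print(r.T@(np.array([.46,.62,.37])-p)*1000,get_obs()["joint_pos"])
E
```

```text
time_s: 36.07
position: [0.5215, 0.1738, 0.3747]
tool_rot: [0.007, -0.453, 0.891, 0.016]
force: [0.9, -0.6, 0.7]
gripper_width: 0.0006
finger_force: 0.0
[-323.74066541  312.51616546   20.10873332] [ 0.16301932  0.32087898  1.184713    0.0341946   1.63163646 -2.34575381]
```

```bash
python3 -m jog '{"offset":[[-27,27,0],[-27,27,0],[-27,27,0],[-27,27,0],[-27,27,0]],"twist":[0,0,0,0,0],"gripper":[1,1,1,1,1]}' >/dev/null
python3 -m jog '{"offset":[[-27,27,0],[-27,27,0],[-27,27,0],[-27,27,0],[-27,27,0]],"twist":[0,0,0,0,0],"gripper":[1,1,1,1,1]}' >/dev/null
python3 -m jog '{"offset":[[-27,25,0],[-27,20,0],[-39,0,-5],[-39,0,-10],[-39,0,-12]],"twist":[0,0,0,0,0],"gripper":[1,1,1,1,1]}' >/dev/null
python3 -m jog '{"offset":[[-39,0,-14],[-39,0,-14],[-39,0,-14],[-39,0,-14],[-39,0,-14]],"twist":[0,0,0,0,0],"gripper":[1,1,1,1,1]}' 
python3 - <<'E'
from h import *
p,r=pose();print(r.round(3),get_obs()["joint_pos"])
E
```

```text
time_s: 37.73
position: [0.4992, 0.6667, 0.3766]
tool_rot: [0.093, -0.449, 0.887, 0.063]
force: [-0.3, 0.6, 0.8]
gripper_width: 0.0005
finger_force: 0.0
[[-0.58  -0.807  0.108]
 [-0.784  0.589  0.195]
 [-0.221  0.028 -0.975]] [ 0.81591441  0.96548253  0.03742768  0.05845967  1.9200375  -1.66593828]
```

```bash
python3 -m jog '{"offset":[[-39,0,-14],[-39,0,-14],[-39,0,-14],[-39,0,-14],[-39,0,-14]],"twist":[0,0,0,0,0],"gripper":[1,1,1,1,1]}' >/dev/null
python3 -m jog '{"offset":[[-39,0,-12],[-39,0,-12],[-39,0,-12],[-39,0,-12],[-39,0,-12]],"twist":[0,0,0,0,0],"gripper":[1,1,1,1,1]}' 
python3 - <<'E'
from h import *
p,r=pose();print(r.round(3),get_obs()["joint_pos"]);print(to(wld([-.13,0,.28]),0),to(wld([-.13,0,.085]),0))
E
```

```text
time_s: 38.57
position: [0.527, 0.704, 0.4536]
tool_rot: [0.211, -0.436, 0.866, 0.122]
force: [0.9, 0.2, -0.2]
gripper_width: 0.0001
finger_force: 0.0
[[-0.53  -0.807  0.26 ]
 [-0.704  0.59   0.395]
 [-0.472  0.027 -0.881]] [ 0.81194504  0.90099421  0.03722624  0.08452342  1.71659913 -1.65866559]
[ 446.9 -302.7  -51.8] [ 539.  -307.9  120. ]
```

```bash
python3 -m jog '{"offset":[[32,-22,-4],[32,-22,-4],[32,-22,-4],[32,-22,-4],[32,-22,-4]],"twist":[0,0,0,0,0],"gripper":[1,1,1,1,1]}' >/dev/null
python3 -m jog '{"offset":[[32,-22,-4],[32,-22,-4],[32,-22,-4],[32,-22,-4],[32,-22,-4]],"twist":[0,0,0,0,0],"gripper":[1,1,1,1,1]}' >/dev/null
python3 -m jog '{"offset":[[32,-22,-4],[32,-22,-4],[32,-22,-4],[32,-18,-4],[0,0,0]],"twist":[0,0,0,0,0],"gripper":[1,1,1,1,1]}' 
python3 - <<'E'
from h import *
p,r=pose();print(r.round(3),cab(p));print(to(wld([-.13,0,.085]),0))
E
```

```text
time_s: 39.82
position: [0.5252, 0.2259, 0.2984]
tool_rot: [0.209, -0.435, 0.868, 0.12]
force: [1.4, -0.2, 0.5]
gripper_width: 0.0006
finger_force: 0.0
[[-0.534 -0.805  0.258]
 [-0.704  0.593  0.391]
 [-0.467  0.027 -0.884]] [-0.09888287  0.01755249  0.29837743]
[127.1 -23.3 173.5]
```

```bash
python3 -m jog '{"offset":[[32,-6,12],[32,-6,12],[32,-6,13],[31,-5,33],[0,0,38]],"twist":[0,0,0,0,0],"gripper":[1,1,1,1,1]}' >/dev/null
python3 -m jog '{"offset":[[0,0,36],[0,0,25],[0,0,5],[0,0,0]],"twist":[0,0,0,0],"gripper":[1,1,1,1]}' 
python3 - <<'E'
from h import *
p,r=pose();print(r[2].round(3),cab(p),get_obs()["joint_pos"]);print(to(wld([-.09,0,.08]),0),r.T@CX)
E
```

```text
time_s: 40.57
position: [0.5235, 0.2003, 0.0926]
tool_rot: [0.207, -0.437, 0.867, 0.121]
force: [-0.1, -0.2, 0.9]
gripper_width: 0.0003
finger_force: 0.0
[-0.464  0.028 -0.886] [-0.12042888  0.00371833  0.0925895 ] [ 0.00966444  0.46087423  1.94101495  0.7598507   0.59680706 -3.10391351]
[-21.1  -4.2  25.1] [-0.88640705 -0.00575401  0.46379999]
```

```bash
python3 -m jog '{"offset":[[-5,-2,7],[-6,-2,7],[-5,0,6],[-5,0,5],[0,0,0]],"twist":[0,0,0,0,0],"gripper":[1,1,1,1,1]}'
python3 -m jog '{"offset":[[-3,0,1.5],[-4,0,2],[-4,0,2],[-3,0,1.5],[-2,0,1]],"twist":[0,0,0,0,0],"gripper":[1,1,1,1,1]}'
python3 - <<'E'
from h import *
p,r=pose();print(r[2].round(3),cab(p),get_obs()["joint_pos"][5])
E
```

```text
time_s: 40.98
position: [0.5453, 0.2226, 0.0811]
tool_rot: [0.208, -0.437, 0.867, 0.12]
force: [-0.5, 0.3, -0.3]
gripper_width: 0.0005
finger_force: 0.0
time_s: 41.4
position: [0.555, 0.2365, 0.0811]
tool_rot: [0.207, -0.437, 0.867, 0.12]
force: [-1.1, -1.6, -0.0]
gripper_width: 0.0004
finger_force: 1.1
[-0.464  0.028 -0.885] [-0.07259902 -0.00016811  0.08106455] -3.007785438361196
```

```bash
python3 -m jog '{"offset":[[-2,0,1],[-2,0,1],[-2,0,1],[-1,0,0.5],[0,0,0]],"twist":[0,0,0,0,0],"gripper":[1,1,1,1,1]}'
python3 -m jog '{"offset":[[-2,0,1],[-2,0,1],[-1,0,0.5],[0,0,0]],"twist":[0,0,0,0],"gripper":[1,1,1,1]}'
python3 - <<'E'
from h import *
print(cab(pose()[0]))
E
```

```text
time_s: 41.82
position: [0.5591, 0.2422, 0.0809]
tool_rot: [0.207, -0.437, 0.867, 0.12]
force: [-4.5, -5.2, 1.4]
gripper_width: 0.0004
finger_force: 3.1
time_s: 42.15
position: [0.56, 0.2435, 0.0804]
tool_rot: [0.204, -0.437, 0.868, 0.119]
force: [-20.8, -31.7, 17.0]
gripper_width: 0.0005
finger_force: 18.3
[-6.40324915e-02 -3.14472454e-05  8.03907240e-02]
```

```bash
python3 -m jog '{"offset":[[5,0,-2.5],[15,0,-8],[25,0,-13],[15,0,-30],[0,0,-40]],"twist":[0,0,0,0,0],"gripper":[1,1,1,1,1]}' >/dev/null
python3 -m jog '{"offset":[[0,0,-40],[0,0,-40],[0,0,0]],"twist":[0,0,0],"gripper":[1,1,1]}' 
python3 - <<'E'
from h import *
s=optics.read_camera("scene")
cv2.imwrite("pics/c8.png",cv2.resize(s[130:270,380:560],None,fx=4,fy=4,interpolation=2)[:,:,::-1])
for t in(0,.005,.01): print(t,[((proj("scene",wld([-.052-t,0,z]))-[380,130])*4).round(0) for z in(.1,.046)])
E
```

```text
time_s: 42.82
position: [0.4901, 0.1366, 0.2158]
tool_rot: [0.21, -0.436, 0.867, 0.116]
force: [2.7, 0.1, 1.5]
gripper_width: 0.0005
finger_force: 0.0
0 [array([191., 250.]), array([180., 319.])]
0.005 [array([184., 250.]), array([172., 319.])]
0.01 [array([176., 250.]), array([165., 319.])]
```

View pics/c8.png

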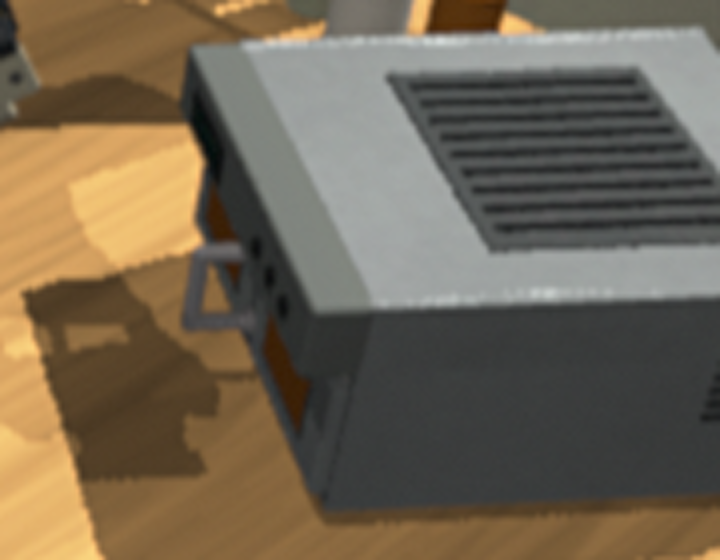

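The tray is fully home: the bar shows at crop (200,250)–(190,320), flush with the zero prediction.

```bash
python3 -c "
from rig import env;print(env.hand_in())"
```

```text
the job is handed in; nothing more can be done
None
```

I loaded the cabinet and handed the job in at about 43 s: the tray is pushed fully home. The vase lay centred in both V-rests when last seen, with the tray about 155 mm out. I couldn't see it after that, and I didn't check the sherds and other things again afterwards.

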